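# Load the lamp carriers for the assembly line

## Task

Load the lamp carriers for the line: stand each of the three white lamp shells upright in the cream nylon carrier whose pocket matches it in shape and size, fully down on the pocket's floor. Once the large round shell is standing in its carrier, lower the aluminium heat-sink core, stem up, into that shell until it rests on the shell's floor. Leave everything standing by itself.

Things in the scene. Friction and masses are not known exactly. Their poses are not given: they have to be found in the camera images.
- shell_large: Large round lamp shell, a white plastic cup, open at the top, standing loose and upright on the bench: 55 mm high, 58 mm outside diameter (straight wall from 15 mm up; below that it tapers to a 48 mm foot), wall 3 mm (mouth 52 mm), floor 5 mm thick. About 90 g. Origin: centre of its underside, z up.
- shell_small: Small round lamp shell, a slim white plastic cup, open at the top, standing loose and upright on the bench: 60 mm high, 36 mm outside diameter (straight wall from 15 mm up; below that it tapers to a 28 mm foot), wall 3 mm. About 60 g. Origin: centre of its underside, z up.
- shell_oblong: Oblong lamp shell, a rectangular white plastic cup, open at the top, standing loose and upright on the bench: 64 mm long (its x axis), 36 mm wide (its y axis), 55 mm high, wall 3 mm. About 80 g. Origin: centre of its underside, z up.
- core: Aluminium heat-sink core standing loose on the bench, stem up: a finned drum of 36 mm diameter from 0 to 35 mm height, and above it a plain round stem of 18 mm diameter that ends 80 mm above the underside. About 120 g. It goes inside the large round shell, where it stands on the shell's floor and its stem sticks out above the rim. Origin: centre of its underside, z up.
- carrier_large: Largest round carrier: a cream nylon puck fixed to the bench, 96 mm diameter (102 mm at its foot), 40 mm high, with a round pocket in its top, 68 mm diameter and 15 mm deep (pocket floor 25 mm above the bench). Takes the large round shell. Origin: centre of its underside, z up.
- carrier_small: Smaller round carrier: a cream nylon puck fixed to the bench, 76 mm diameter (82 mm at its foot), 40 mm high, with a round pocket in its top, 48 mm diameter and 15 mm deep (pocket floor 25 mm above the bench). Takes the small round shell. Origin: centre of its underside, z up.
- carrier_oblong: Rectangular carrier: a cream nylon block fixed to the bench, 106 mm (its x axis) by 78 mm (its y axis), 40 mm high, with a rectangular pocket in its top, 78 mm (x) by 50 mm (y) and 15 mm deep (pocket floor 25 mm above the bench). Takes the oblong shell, long side along long side, either way round. Origin: centre of its underside, z up.

How it is judged:
By the outcome, as a careful person would: the job done as asked, in the order asked, and still so for the second after the job is handed in, with the robot touching nothing.
It also fails if it takes over 102 s, if anything falls off the work surface, if the arm or the gripper's body presses on something with over 40 N, if the wrist force passes 120 N, or if a joint passes its speed limit or range.

## Robot

A 6-joint arm with a two-finger parallel gripper is mounted at the origin on the work surface. World frame = base frame: x ahead of the robot, y to its left, z up, the work surface at z = 0. Lengths are in m, angles in rad, forces in N, time in s.
With the tool pointing down it reaches from about 0.275 to 0.775 m from the base axis. Payload 14.6 kg.
Tool frame: the origin (TCP) lies between the finger pads; the fingertips stand 17 mm ahead of it and the grasp point (between the pads) lies 2 mm behind it (env.tips_ahead is the distance from the TCP to the fingertips, in m); z points along the fingers, y is the line along which they close (so a half turn about z gives the same grasp; the last joint's range is limited). The gripper opens to 85 mm and grips with 20 to 120 N. Pads are 22 mm wide; open, the fingers measure 114 mm over their backs; the gripper's body (76 mm by 85 mm) begins 54 mm behind the grasp point. The pads swing forward as they close: fully open they stand 13 mm farther back than shut.
Start: joints at [1.088, 0.263, -0.048, 1.259, 0, 1.415], TCP at [0.169, 0.497, 0.248] pointing down, gripper open.
Joint ranges: [-2.65, 2.65], [-0.89, 1.7], [-1.18, 1.37], [-2.13, 2.11], [-1.35, 1.29], [-3.14, 3.14]. Speed limits (rad/s): [1.89, 1.89, 2.57, 2.79, 3.14, 3.14].

## Interface

Orientations are given as a rotation vector (axis times angle).
In Python, from rig import monitor, vision, workorder, env gives the robot as it stands. The module is installed in compiled form; this text tells all that it offers.
- The arm moves only by the shell command python3 -m handwheel 'ROWS' [FORCE]. ROWS is JSON, a list of rows, each a list of 5 numbers: the opening, from 0 (shut) to 1 (fully open), then the shift along the tool's x, y, z in m, then the turn about the tool's z in units of 5 degrees (1.0 is 5 degrees). In form: [[claw, x, y, z, roll], ...]. A call has 1 to 20 rows; each row is the pose to reach, as a shift and turn from the pose commanded when the call began, along the tool's axes at that moment; what a row does not reach only later rows make up. A row lasts 1/12 s, in which the tool goes at most 41.7 mm and 7.16 degrees, less where a joint would pass 70% of its speed; a pose out of reach is approached as far as the arm can. A call with a gripper value outside its range is refused whole. The fingers move at their own pace and stop on an object; FORCE is the grip in N (left out, the last holds). Time passes only in rows, so rows that repeat a pose let the fingers close. It gives the time, the measured TCP pose, the force, the opening and the grip force at its end, in the units of the state.
- monitor.sense(): the state, without advancing time (a new reading comes with each control period).
- vision.snapshot(name): name is "scene" or "top"; returns a dict with "img" (384x512x3 uint8, red, green, blue), "fx", "fy", "cx", "cy" (pixels), "eye" and "rotation" of the camera in the world. Camera axes: x right, y down, z forward; pixel columns grow to the right and rows downward; lengths in m; the calibration is good to about 2 mm. A picture is of the moment at which its call begins. There is no depth.
- workorder.hand_in(): hands the job in; it is judged then, once.
The state is a dict: "t": time; "joint_positions": joint angles; "qvel": joint speeds; "tau": joint torques, N m; "tcp_pos": TCP position; "eef_rot": TCP orientation; "force": force on the tool from outside, world axes, zero at the start; "ft_torque": the same for the moment, N m; "opening": opening from 0.0 (shut) to 1.0 (fully open); "gripper_force": force on a finger pad.
Only numpy, scipy, OpenCV 4.12 (cv2) and the standard library are available. Lean on these libraries where they do the work, as an engineer would, in place of code of your own. Each camera call takes 0.05 s, during which the arm holds its last target. There are 200 camera calls.

## Working session

There is one attempt and no reset: what is moved stays moved. The work goes in short steps, Python scripts to look and compute and a shell command to move; the robot and the scene stay as the last step left them, time stands still between calls to the robot, and variables do not carry over. Pictures are saved under pics/ and viewed, at most 14 in all, crops included, and the job is handed in when it is done.

```bash
mkdir -p pics; python3 - <<'E'
from rig import monitor, vision
import cv2, pickle
print(monitor.sense())
for n in("scene","top"):
    s=vision.snapshot(n); pickle.dump(s,open(f"{n}0.pkl","wb"))
    cv2.imwrite(f"pics/{n}0.png",cv2.resize(s["img"][:,:,::-1],(768,576)))
    print(n,{k:v for k,v in s.items() if k!="img"})
E
```

```text
{'t': 0.0, 'joint_positions': array([ 1.08764797e+00,  2.63502862e-01, -4.89359780e-02,  1.25937467e+00,
        1.34578550e-05,  1.41550881e+00]), 'qvel': array([-1.24076607e-03, -3.66856736e-04,  5.82083117e-04,  6.45441817e-04,
        4.21808470e-05,  1.88715868e-04]), 'tau': array([ 2.53901795e-03, -6.37618518e+01,  3.84567797e+01,  1.37480578e-02,
       -1.58969669e-04, -3.27404216e-06]), 'tcp_pos': array([0.16893851, 0.49681454, 0.24783583]), 'eef_rot': array([-5.12644842e-01, -3.09914690e+00,  1.51027410e-03]), 'force': array([-0.34655347, -0.19407763, -0.34664484]), 'ft_torque': array([-9.63907439e-05,  4.09053895e-02,  1.65550593e-02]), 'gripper_force': 0.0, 'opening': 0.9997549719508461}
scene {'fx': 376.632925278711, 'fy': 376.632925278711, 'cx': 247.12445641588354, 'cy': 194.75016298396835, 'eye': array([0.82942413, 0.55294599, 0.73748746]), 'rotation': array([-0.63507964, -2.69435654,  1.05135903])}
top {'fx': 451.7385672865617, 'fy': 451.7385672865617, 'cx': 251.5594164151922, 'cy': 197.50581796764848, 'eye': array([ 0.39391986, -0.01595725,  1.04056092]), 'rotation': array([-2.14487018,  2.13316642, -0.11311168])}
```

View pics/scene0.png

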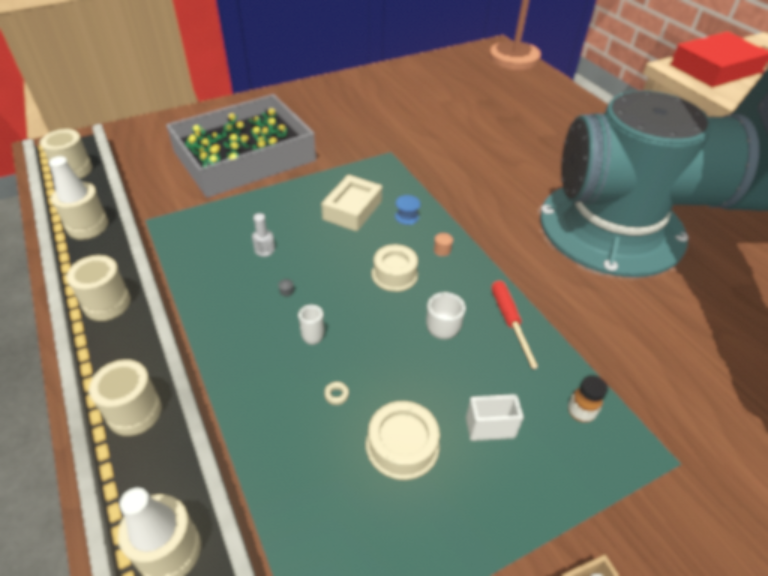

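View pics/top0.png

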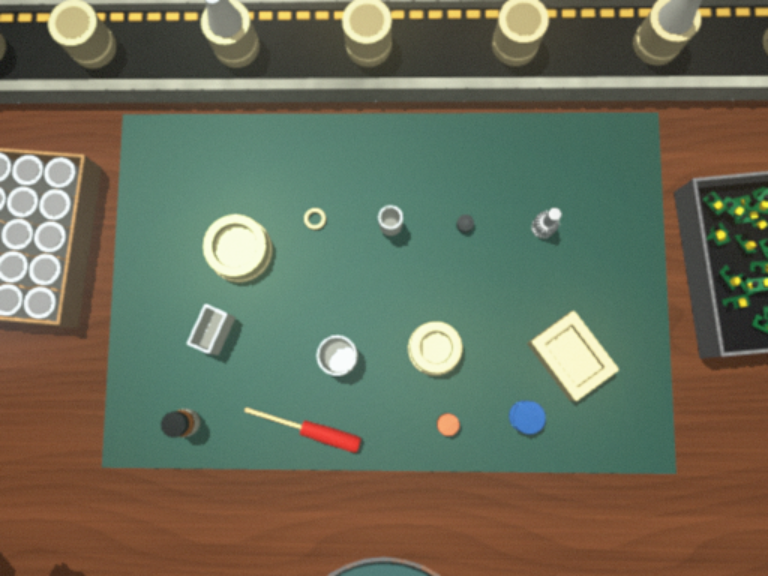

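The pictures (shown at 1.5×) show everything on the green mat. In the top view at that scale, the positions are:
- large carrier (237,248)
- small carrier (435,349)
- oblong carrier (574,356)
- large shell (337,356)
- small shell (391,220)
- oblong shell (210,330)
- core (546,222)

Next I'll zoom in on these to check how well the rims segment.

```bash
cat > h.py <<'E'
import numpy as np, cv2, pickle
from scipy.spatial.transform import Rotation as R
def ray(s,uv):
    d=np.array([(uv[0]-s["cx"])/s["fx"],(uv[1]-s["cy"])/s["fy"],1.])
    return np.array(s["eye"]),R.from_rotvec(s["rotation"]).apply(d)
def onplane(s,uv,z):
    e,d=ray(s,uv); return e+d*(z-e[2])/d[2]
def proj(s,p):
    c=R.from_rotvec(s["rotation"]).inv().apply(np.array(p)-s["eye"])
    return np.array([s["fx"]*c[0]/c[2]+s["cx"],s["fy"]*c[1]/c[2]+s["cy"]])
def tri(s1,a,s2,b):
    e,d=ray(s1,a);f,g=ray(s2,b); d=d/np.linalg.norm(d);g=g/np.linalg.norm(g)
    k=np.linalg.lstsq(np.c_[d,-g],f-e,rcond=None)[0]
    p,q=e+k[0]*d,f+k[1]*g
    return (p+q)/2,np.linalg.norm(p-q)
E
python3 - <<'E'
from h import *
N=dict(CL=((159,165),(268,292)),CS=((290,232),(264,178)),CO=((383,237),(235,134)),SL=((225,237),(297,210)),SS=((261,147),(208,216)),SO=((141,220),(330,278)),CORE=((365,150),(175,158)))
rows=[]
for i,v in enumerate(("top","scene")):
    s=pickle.load(open(v+"0.pkl","rb"));t=[]
    for n,c in N.items():
        x,y=c[i];t.append(cv2.resize(s["img"][y-32:y+32,x-32:x+32,::-1],(192,192),interpolation=cv2.INTER_CUBIC))
    t.append(t[0]*0)
    rows+= [np.hstack(t[:4]),np.hstack(t[4:])]
im=np.vstack(rows); cv2.imwrite("pics/m.png",cv2.resize(im,(600,600)) if 0 else cv2.resize(im,(600,600)))
E
```

```text
(no output)
```

View pics/m.png

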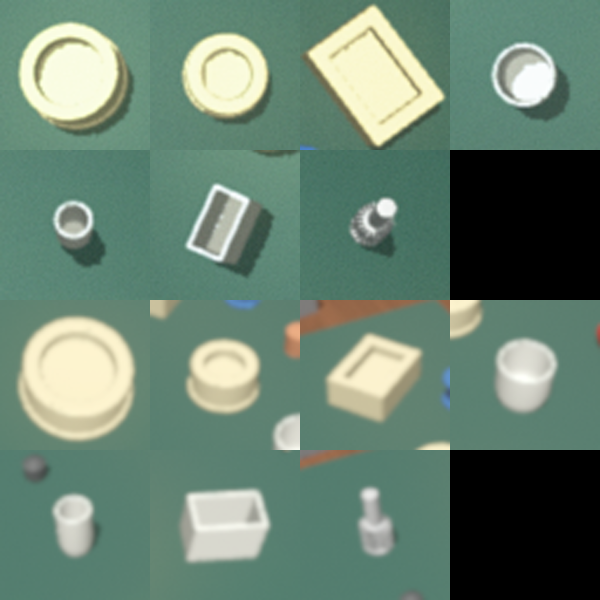

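The montage tiles (CL, CS, CO, SL / SS, SO, CORE; top view above, scene view below) show bright rims and flat tops against the mat. I'll fit the rims in both views and triangulate them.

```bash
cat > fit.py <<'E'
from h import *
N=dict(CL=((159,165),(268,292)),CS=((290,232),(264,178)),CO=((383,237),(235,134)),SL=((225,237),(297,210)),SS=((261,147),(208,216)),SO=((141,220),(330,278)),CORE=((365,150),(175,158)))
K=4
def crop(s,c,thr,w=34):
    x,y=c; g=s["img"][y-w:y+w,x-w:x+w].astype(np.float32)
    g=cv2.resize(g,None,fx=K,fy=K,interpolation=cv2.INTER_CUBIC)[:,:,0]  # red channel: the mat is dark in it
    m=(g>thr).astype(np.uint8)
    n,l,st,ce=cv2.connectedComponentsWithStats(m)
    mid=[w*K,w*K]; i=min((i for i in range(1,n) if st[i,4]>600),key=lambda i:np.hypot(st[i,0]+st[i,2]/2-mid[0],st[i,1]+st[i,3]/2-mid[1]))
    c0=max(cv2.findContours((l==i).astype(np.uint8),0,cv2.CHAIN_APPROX_NONE)[0],key=len)[:,0]
    return (c0+.5)/K-.5+np.array([x-w,y-w]), g
def circ(s,pts,z):
    P=np.array([onplane(s,p,z)[:2] for p in pts])
    for _ in range(4):
        a=np.linalg.lstsq(np.c_[2*P,np.ones(len(P))],(P**2).sum(1),rcond=None)[0]
        r=np.sqrt(a[2]+a[0]**2+a[1]**2); e=np.abs(np.hypot(*(P-a[:2]).T)-r); P=P[e<=max(np.quantile(e,.85),.0008)]
    return a[:2],r,e.mean()
E
python3 - <<'E'
from fit import *
T,S=(pickle.load(open(v+"0.pkl","rb")) for v in("top","scene"))
for n in N:
    g=[crop(v,N[n][i],120)[1] for i,v in((0,T),(1,S))]
    print(n,[np.percentile(a,[5,50,75,85,90,95,98]).astype(int).tolist() for a in g])
def U(c): # upper part of the silhouette = rim outer edge
    t=c[:,1].min(); w=np.ptp(c[:,0]); return c[c[:,1]<t+.33*w]
for n,th in dict(CL=(205,150),CS=(205,150),SL=(150,150),SS=(150,150)).items():
    ct=crop(T,N[n][0],th[0])[0]; cs=U(crop(S,N[n][1],th[1])[0])
    best=min(((np.linalg.norm(circ(T,ct,z)[0]-circ(S,cs,z)[0]),z) for z in np.arange(.02,.09,.001)))
    z=best[1]; print(n,"z",round(z,3),"gap",round(best[0],4),"top",circ(T,ct,z),"scene",circ(S,cs,z))
for n,th,sc in (("CO",200,[(371,334),(421,347),(380,386),(328,376)]),("SO",150,[(187,493),(262,490),(267,527),(193,531)])):
    c=crop(T,N[n][0],th)[0]; r=cv2.minAreaRect(c.astype(np.float32)); b=cv2.boxPoints(r)
    i=2 if n=="CO" else 1
    off=np.array([300,300]) if n=="CO" else np.array([150,450])
    u=(np.mean(sc,0)-off)/150*64+np.array(N[n][1])-32
    p,gap=tri(T,r[0],S,u); print(n,p,gap); W=np.array([onplane(T,q,p[2]) for q in b])
    for k in range(2):
        d=W[k+1]-W[k]; print("  side",np.linalg.norm(d),"ang",np.degrees(np.arctan2(d[1],d[0])))
ct=crop(T,N["CORE"][0],190)[0]; cs=crop(S,N["CORE"][1],130)[0]
print("core top", ct.min(0),ct.max(0),"scene sil",cs.min(0),cs.max(0))
E
```

```text
CL [[98, 106, 226, 249, 250, 250, 251], [94, 108, 243, 251, 252, 253, 253]]
CS [[87, 94, 98, 244, 249, 250, 251], [89, 94, 166, 207, 222, 246, 251]]
CO [[77, 89, 249, 249, 250, 250, 251], [89, 96, 150, 202, 230, 247, 252]]
SL [[87, 94, 96, 99, 168, 230, 249], [90, 92, 96, 194, 208, 219, 243]]
SS [[79, 87, 91, 92, 94, 112, 185], [83, 86, 88, 90, 106, 195, 213]]
SO [[72, 94, 103, 108, 126, 185, 223], [84, 92, 106, 213, 216, 220, 231]]
CORE [[66, 72, 75, 77, 78, 105, 169], [83, 85, 88, 93, 126, 155, 182]]
CL z 0.039 gap 0.0001 top (array([0.60707222, 0.23128057]), np.float64(0.047302508514605636), np.float64(0.00019600527171804953)) scene (array([0.60704164, 0.23115254]), np.float64(0.049551808928872565), np.float64(0.0001789624711736772))
CS z 0.041 gap 0.0016 top (array([ 0.45352385, -0.07207919]), np.float64(0.03821715404441948), np.float64(0.00035620958494648526)) scene (array([ 0.45482142, -0.07304838]), np.float64(0.03944803525882844), np.float64(0.0002492146885072665))
SL z 0.055 gap 0.0002 top (array([0.44073372, 0.07180459]), np.float64(0.02956770347509389), np.float64(0.00020237451952672414)) scene (array([0.44093753, 0.07191936]), np.float64(0.030796101262578163), np.float64(0.00023209521741671273))
SS z 0.06 gap 0.0001 top (array([ 0.64501108, -0.00543196]), np.float64(0.01861896417315583), np.float64(0.00019435509180777843)) scene (array([ 0.64514246, -0.00539382]), np.float64(0.019319179328146467), np.float64(0.00019019585299740648))
CO [ 0.44269013 -0.27452316  0.04569122] 0.0001917318100974407
  side 0.07941820014795963 ang -53.22827883647261
  side 0.10761872786775976 ang -144.60422799972332
SO [0.47842633 0.2639647  0.0539347 ] 0.000679758804115209
  side 0.06755378323118041 ang -22.598544466116685
  side 0.03983461403826535 ang -114.06412456300362
core top [365.375 138.625] [373.375 145.875] scene sil [167.375 141.375] [181.875 170.625]
```

```bash
cat > go.py <<'E'
import sys
from h import *
from rig import monitor, env
x,y,z,yaw=map(float,sys.argv[1:5])   # target TCP, world angle (deg) of the closing line
s=monitor.sense(); r=R.from_rotvec(s["eef_rot"]); M=r.as_matrix()
d=M.T@(np.array([x,y,z])-s["tcp_pos"]); cur=np.degrees(np.arctan2(M[1,1],M[0,1]))
dr=(cur-yaw+90)%180-90
print("tcp",s["tcp_pos"].round(4),"tilt",M[:,2].round(4),"yaw",cur.round(2),"t",s["t"],"q",s["joint_positions"].round(2))
print("shift",d.round(4),"roll",round(dr/5,3),"rows>=",np.linalg.norm(d)/.0417,abs(dr)/7.16,"tips",env.tips_ahead)
E
python3 - <<'E'
from fit import *
T,S=(pickle.load(open(v+"0.pkl","rb")) for v in("top","scene"))
print(tri(T,(369.4,142.3),S,(172.9,144.8)))
E
python3 go.py .478 .264 .11 66.7
```

```text
(array([ 0.64466559, -0.24306699,  0.07756527]), np.float64(0.0014652908706499286))
tcp [0.1689 0.4968 0.2479] tilt [-4.e-04 -8.e-04 -1.e+00] yaw 71.22 t 0.1 q [ 1.09  0.26 -0.05  1.26 -0.    1.42]
shift [-0.3676 -0.1208  0.1379] roll 0.904 rows>= 9.851423719721144 0.631327013641345 tips 0.017
```

```bash
python3 -m handwheel '[[1,-0.0367,-0.012,0,0.9],[1,-0.073,-0.024,0,0.9],[1,-0.11,-0.036,0,0.9],[1,-0.147,-0.048,0,0.9],[1,-0.184,-0.06,0,0.9],[1,-0.22,-0.072,0,0.9],[1,-0.257,-0.084,0,0.9],[1,-0.294,-0.097,0,0.9],[1,-0.331,-0.109,0,0.9],[1,-0.368,-0.121,0.02,0.9],[1,-0.368,-0.121,0.06,0.9],[1,-0.368,-0.121,0.1,0.9],[1,-0.368,-0.121,0.138,0.9],[1,-0.368,-0.121,0.138,0.9],[1,-0.368,-0.121,0.138,0.9],[1,-0.368,-0.121,0.138,0.9]]' 40; python3 go.py .478 .264 .036 66.7
```

```text
t: 1.43
tcp_pos: [0.4793, 0.2644, 0.1122]
eef_rot: [0.633, 3.076, 0.001]
force: [0.1, -0.3, 0.3]
opening: 1.003
gripper_force: 0.0
tcp [0.4793 0.2644 0.1122] tilt [ 1.6e-03  5.0e-04 -1.0e+00] yaw 66.74 t 1.4333 q [ 0.36  0.38 -0.26  0.93 -0.    0.76]
shift [ 0.0011 -0.001   0.0762] roll 0.007 rows>= 1.8286806197048868 0.005075835248492043 tips 0.017
```

```bash
python3 -m handwheel '[[1,0.001,-0.001,0.03,0],[1,0.001,-0.001,0.055,0],[1,0.001,-0.001,0.074,0],[1,0.001,-0.001,0.074,0],[0,0.001,-0.001,0.074,0],[0,0.001,-0.001,0.074,0],[0,0.001,-0.001,0.074,0],[0,0.001,-0.001,0.074,0],[0,0.001,-0.001,0.074,0],[0,0.001,-0.001,0.074,0],[0,0.001,-0.001,0.074,0],[0,0.001,-0.001,0.074,0],[0,0.001,-0.001,0.074,0],[0,0.001,-0.001,0.074,0]]' 40; python3 go.py .4427 -.2745 .16 126.1
```

```text
t: 2.6
tcp_pos: [0.478, 0.2638, 0.0378]
eef_rot: [0.633, 3.075, 0.002]
force: [-2.6, 0.1, 12.5]
opening: 0.414
gripper_force: 39.4
tcp [0.478  0.2638 0.0378] tilt [ 2.3e-03  8.0e-04 -1.0e+00] yaw 66.72 t 2.6 q [ 0.36  0.45 -0.38  0.74 -0.    0.76]
shift [-0.1806 -0.5082 -0.1228] roll -11.876 rows>= 13.265032040416129 8.29331927145524 tips 0.017
```

```bash
python3 -m handwheel '[[0,0,0,-0.03,0],[0,0,0,-0.065,0],[0,0,0,-0.1,0],[0,-0.005,-0.015,-0.123,-0.4],[0,-0.018,-0.051,-0.123,-1.2],[0,-0.03,-0.085,-0.123,-2],[0,-0.042,-0.12,-0.123,-2.8],[0,-0.055,-0.154,-0.123,-3.6],[0,-0.067,-0.188,-0.123,-4.4],[0,-0.079,-0.222,-0.123,-5.2],[0,-0.091,-0.256,-0.123,-6],[0,-0.103,-0.29,-0.123,-6.8],[0,-0.115,-0.325,-0.123,-7.6],[0,-0.127,-0.359,-0.123,-8.4],[0,-0.14,-0.393,-0.123,-9.2],[0,-0.152,-0.427,-0.123,-10],[0,-0.164,-0.46,-0.123,-10.8],[0,-0.173,-0.487,-0.123,-11.5],[0,-0.181,-0.508,-0.123,-11.9],[0,-0.181,-0.508,-0.123,-11.9]]'; python3 - <<'E'
from rig import vision
import cv2, pickle, numpy as np
s=vision.snapshot("scene"); pickle.dump(s,open("scene1.pkl","wb"))
t=vision.snapshot("top"); pickle.dump(t,open("top1.pkl","wb"))
cv2.imwrite("pics/p1.png",cv2.resize(np.hstack([s["img"][30:250,120:400],t["img"][120:340,230:510]]),(800,314))[:,:,::-1])
E
python3 go.py .4427 -.2745 .07 126.1
```

```text
t: 4.27
tcp_pos: [0.4426, -0.2786, 0.1597]
eef_rot: [-0.975, 2.986, -0.003]
force: [-0.1, 0.1, -0.5]
opening: 0.417
gripper_force: 40.9
tcp [ 0.4424 -0.2752  0.1596] tilt [ 2.e-04  1.e-04 -1.e+00] yaw 126.11 t 4.3667 q [-0.71  0.3  -0.24  1.03  0.   -1.34]
shift [-0.0006  0.0005  0.0896] roll 0.003 rows>= 2.147712582813799 0.0017928026751578994 tips 0.017
```

View pics/p1.png

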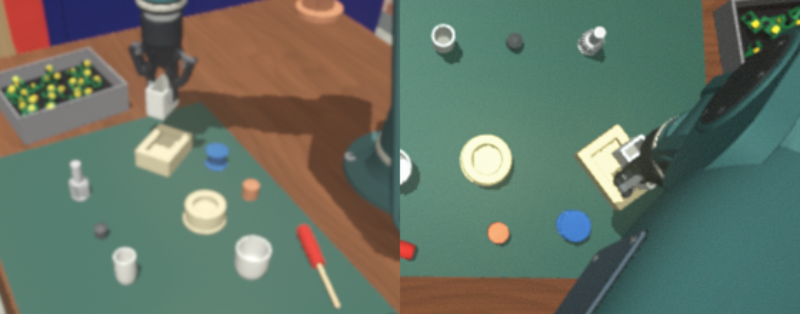

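The shell hangs upright over the oblong carrier, at about (160,97) in the left crop with the carrier at (165,150). I'll lower it now.

```bash
python3 -m handwheel '[[0,-0.0005,0.0005,0.03,0],[0,-0.0005,0.0005,0.06,0],[0,-0.0005,0.0005,0.08,0],[0,-0.0005,0.0005,0.09,0],[0,-0.0005,0.0005,0.094,0],[0,-0.0005,0.0005,0.097,0],[0,-0.0005,0.0005,0.097,0],[0,-0.0005,0.0005,0.097,0]]'; python3 go.py .4427 -.2745 .0625 126.1
```

```text
t: 5.03
tcp_pos: [0.4433, -0.2738, 0.0633]
eef_rot: [-0.977, 2.985, -0.002]
force: [-0.0, -0.2, -1.3]
opening: 0.415
gripper_force: 41.2
tcp [ 0.4433 -0.2738  0.0633] tilt [ 1.1e-03 -9.0e-04 -1.0e+00] yaw 126.24 t 5.0333 q [-0.71  0.38 -0.41  0.78  0.   -1.34]
shift [ 0.0008 -0.0002  0.0008] roll 0.028 rows>= 0.02813571261617079 0.019360837503599914 tips 0.017
```

```bash
python3 -m handwheel '[[0,0,0,0.001,0],[0,0,0,0.001,0],[0,0,0,0.001,0]]'; python3 -m handwheel '[[0.6,0,0,0.001,0],[0.6,0,0,0.001,0],[0.7,0,0,0.001,0],[0.8,0,0,0.001,0],[0.9,0,0,0.001,0],[0.9,0,0,-0.01,0],[1,0,0,-0.04,0],[1,0,0,-0.08,0],[1,0,0,-0.12,0],[1,0,0,-0.12,0]]'; python3 go.py .645 -.0054 .16 126.1
```

```text
t: 5.28
tcp_pos: [0.4433, -0.274, 0.0627]
eef_rot: [-0.976, 2.985, -0.002]
force: [-2.6, 4.0, 16.1]
opening: 0.416
gripper_force: 43.0
t: 6.12
tcp_pos: [0.4446, -0.2755, 0.1879]
eef_rot: [-0.975, 2.982, -0.012]
force: [0.6, 0.0, 0.8]
opening: 1.002
gripper_force: 0.0
tcp [ 0.4446 -0.2755  0.1879] tilt [ 0.0066 -0.0056 -1.    ] yaw 126.22 t 6.1167 q [-0.71  0.28 -0.19  1.09  0.   -1.34]
shift [-0.3212  0.0998  0.0277] roll 0.025 rows>= 8.093408092357995 0.017347628786726865 tips 0.017
```

```bash
python3 -m handwheel '[[1,-0.032,0.01,0,0],[1,-0.068,0.021,0,0],[1,-0.104,0.032,0,0],[1,-0.14,0.043,0,0],[1,-0.176,0.055,0,0],[1,-0.212,0.066,0,0],[1,-0.248,0.077,0,0],[1,-0.284,0.088,0,0],[1,-0.31,0.096,0,0],[1,-0.321,0.1,0,0],[1,-0.321,0.1,0.04,0],[1,-0.321,0.1,0.075,0],[1,-0.321,0.1,0.075,0],[1,-0.321,0.1,0.075,0],[1,-0.321,0.1,0.075,0]]'; python3 - <<'E'
from rig import vision
import cv2, pickle, numpy as np
s=vision.snapshot("scene"); pickle.dump(s,open("scene2.pkl","wb"))
t=vision.snapshot("top"); pickle.dump(t,open("top2.pkl","wb"))
cv2.imwrite("pics/p2.png",cv2.resize(np.hstack([s["img"][30:250,120:400],t["img"][100:320,190:470]]),(800,314))[:,:,::-1])
E
python3 go.py .645 -.0054 .04 126.1
```

```text
t: 7.37
tcp_pos: [0.6432, -0.0042, 0.1082]
eef_rot: [-0.975, 2.985, -0.001]
force: [-0.0, -0.6, 0.0]
opening: 1.001
gripper_force: 0.0
tcp [ 0.6437 -0.0042  0.1087] tilt [ 3.2e-03 -5.0e-04 -1.0e+00] yaw 126.19 t 7.4667 q [-0.13  0.53 -0.01  1.03 -0.   -0.76]
shift [-0.0002 -0.0016  0.0687] roll 0.018 rows>= 1.6470453751782177 0.012304728121783823 tips 0.017
```

View pics/p2.png

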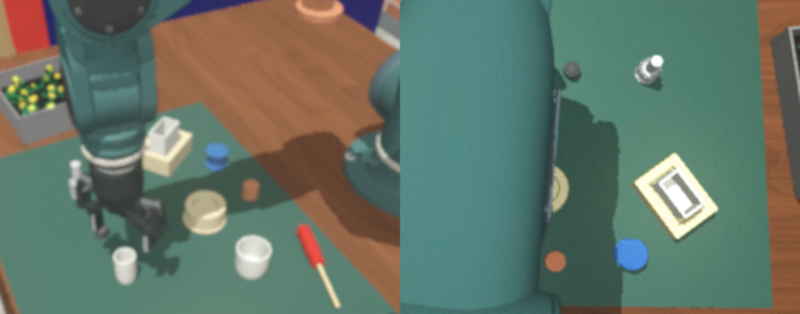

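The oblong shell stands upright in its pocket, at about (680,192) in the right crop. The open gripper is above the small shell, so I'll grasp that next.

```bash
python3 -m handwheel '[[1,0,-0.0015,0.03,0],[1,0,-0.0015,0.055,0],[1,0,-0.0015,0.068,0],[1,0,-0.0015,0.068,0],[0,0,-0.0015,0.068,0],[0,0,-0.0015,0.068,0],[0,0,-0.0015,0.068,0],[0,0,-0.0015,0.068,0],[0,0,-0.0015,0.068,0],[0,0,-0.0015,0.068,0],[0,0,-0.0015,0.068,0],[0,0,-0.0015,0.068,0],[0,0,-0.0015,0.068,0]]' 40; python3 go.py .4537 -.0725 .15 126.1
```

```text
t: 8.55
tcp_pos: [0.6442, -0.0049, 0.0397]
eef_rot: [-0.976, 2.984, -0.001]
force: [-1.3, 0.6, 8.3]
opening: 0.418
gripper_force: 39.1
tcp [ 0.6442 -0.0049  0.0397] tilt [ 2.1e-03 -2.0e-04 -1.0e+00] yaw 126.22 t 8.55 q [-0.13  0.59 -0.11  0.88  0.   -0.77]
shift [ 0.1935  0.0579 -0.1107] roll 0.024 rows>= 5.522509604639668 0.016647249638746222 tips 0.017
```

```bash
python3 -m handwheel '[[0,0,0,-0.035,0],[0,0,0,-0.075,0],[0,0.02,0.006,-0.11,0],[0,0.055,0.017,-0.11,0],[0,0.09,0.027,-0.11,0],[0,0.125,0.038,-0.11,0],[0,0.16,0.048,-0.11,0],[0,0.185,0.055,-0.11,0],[0,0.1935,0.058,-0.11,0],[0,0.1935,0.058,-0.11,0],[0,0.1935,0.058,-0.11,0],[0,0.1935,0.058,-0.11,0],[0,0.1935,0.058,-0.08,0],[0,0.1935,0.058,-0.055,0],[0,0.1935,0.058,-0.04,0],[0,0.1935,0.058,-0.032,0],[0,0.1935,0.058,-0.028,0],[0,0.1935,0.058,-0.026,0],[0,0.1935,0.058,-0.026,0],[0,0.1935,0.058,-0.026,0]]'; python3 go.py .4537 -.0725 .0647 126.1
```

```text
t: 10.22
tcp_pos: [0.4541, -0.0725, 0.065]
eef_rot: [-0.977, 2.985, -0.001]
force: [0.4, 0.0, -1.2]
opening: 0.419
gripper_force: 40.3
tcp [ 0.4541 -0.0725  0.065 ] tilt [ 1.4e-03 -5.0e-04 -1.0e+00] yaw 126.24 t 10.2167 q [-0.34  0.29 -0.55  0.72  0.   -0.97]
shift [0.0003 0.0002 0.0003] roll 0.027 rows>= 0.012194550986447159 0.018975455033263738 tips 0.017
```

```bash
python3 -m handwheel '[[0,0,0,0.0008,0],[0,0,0,0.0008,0],[0,0,0,0.0008,0]]'; python3 -m handwheel '[[0.6,0,0,0.001,0],[0.6,0,0,0.001,0],[0.7,0,0,0.001,0],[0.8,0,0,0.001,0],[0.9,0,0,0.001,0],[0.9,0,0,-0.01,0],[1,0,0,-0.04,0],[1,0,0,-0.08,0],[1,0,0,-0.09,0],[1,0,0,-0.09,0]]';  python3 go.py .4408 .0719 .11 126.1
```

```text
t: 10.47
tcp_pos: [0.4541, -0.0726, 0.0646]
eef_rot: [-0.976, 2.984, -0.002]
force: [-1.2, 1.6, 13.2]
opening: 0.421
gripper_force: 41.4
t: 11.3
tcp_pos: [0.4546, -0.0729, 0.1562]
eef_rot: [-0.975, 2.982, -0.005]
force: [0.1, -0.1, -1.0]
opening: 1.003
gripper_force: 0.0
tcp [ 0.4546 -0.0729  0.1562] tilt [ 0.0046 -0.0016 -1.    ] yaw 126.22 t 11.3 q [-0.34  0.2  -0.39  0.97  0.   -0.97]
shift [-0.0743  0.1252  0.0459] roll 0.024 rows>= 3.660033575754614 0.016614879778741126 tips 0.017
```

```bash
python3 -m handwheel '[[1,-0.018,0.03,0,0],[1,-0.038,0.063,0,0],[1,-0.056,0.095,0,0],[1,-0.07,0.118,0,0],[1,-0.0745,0.125,0,0],[1,-0.0745,0.125,0.02,0],[1,-0.0745,0.125,0.045,0],[1,-0.0745,0.125,0.045,0],[1,-0.0745,0.125,0.045,0]]'; python3 - <<'E'
from rig import vision
import cv2, pickle, numpy as np
s=vision.snapshot("scene"); pickle.dump(s,open("scene3.pkl","wb"))
cv2.imwrite("pics/p3.png",cv2.resize(s["img"][80:300,180:440],(780,600)[:2] and (709,600))[:,:,::-1])
E
python3 go.py .4408 .0719 .038 126.1
```

```text
t: 12.05
tcp_pos: [0.4384, 0.0722, 0.1076]
eef_rot: [0.975, -2.983, -0.002]
force: [0.9, -0.4, 0.6]
opening: 1.001
gripper_force: 0.0
tcp [0.4392 0.0722 0.1086] tilt [-0.0012 -0.     -1.    ] yaw 126.19 t 12.1 q [-0.02  0.22 -0.51  0.84 -0.   -0.65]
shift [-0.0012 -0.0012  0.0706] roll 0.018 rows>= 1.6932356300557048 0.012800130968410938 tips 0.017
```

View pics/p3.png

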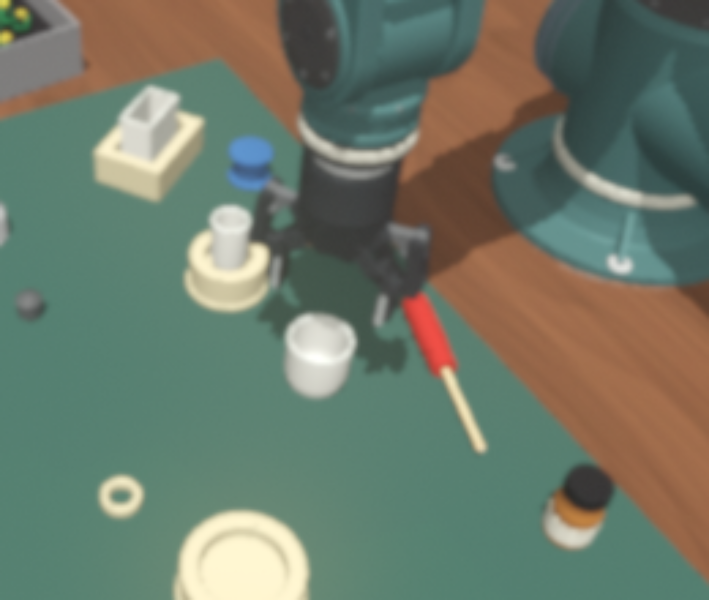

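The small shell is seated in its carrier at (230,237), and the oblong shell is seated too. The gripper is centred over the large shell at (320,355) with the fingers clear on both sides.

```bash
python3 -m handwheel '[[1,-0.001,-0.001,0.03,0],[1,-0.001,-0.001,0.06,0],[1,-0.001,-0.001,0.072,0],[1,-0.001,-0.001,0.072,0],[0,-0.001,-0.001,0.072,0],[0,-0.001,-0.001,0.072,0],[0,-0.001,-0.001,0.072,0],[0,-0.001,-0.001,0.072,0],[0,-0.001,-0.001,0.072,0],[0,-0.001,-0.001,0.072,0],[0,-0.001,-0.001,0.072,0],[0,-0.001,-0.001,0.072,0],[0,-0.001,-0.001,0.072,0]]' 40; python3 go.py .607 .2312 .15 126.1
```

```text
t: 13.18
tcp_pos: [0.4419, 0.0721, 0.0381]
eef_rot: [-0.975, 2.984, -0.002]
force: [-1.4, -1.0, 10.1]
opening: 0.652
gripper_force: 40.7
tcp [0.4419 0.0721 0.0381] tilt [ 2.9e-03 -3.0e-04 -1.0e+00] yaw 126.21 t 13.1833 q [-0.02  0.31 -0.62  0.63 -0.   -0.65]
shift [-0.2274  0.0306 -0.1115] roll 0.022 rows>= 6.11750763513566 0.015505130781480322 tips 0.017
```

```bash
python3 -m handwheel '[[0,0,0,-0.035,0],[0,0,0,-0.075,0],[0,-0.02,0.003,-0.11,0],[0,-0.055,0.007,-0.11,0],[0,-0.091,0.012,-0.11,0],[0,-0.127,0.017,-0.11,0],[0,-0.163,0.022,-0.11,0],[0,-0.199,0.027,-0.11,0],[0,-0.22,0.03,-0.11,0],[0,-0.2274,0.0305,-0.11,0],[0,-0.2274,0.0305,-0.11,0],[0,-0.2274,0.0305,-0.11,0],[0,-0.2274,0.0305,-0.08,0],[0,-0.2274,0.0305,-0.055,0],[0,-0.2274,0.0305,-0.04,0],[0,-0.2274,0.0305,-0.032,0],[0,-0.2274,0.0305,-0.028,0],[0,-0.2274,0.0305,-0.026,0],[0,-0.2274,0.0305,-0.026,0],[0,-0.2274,0.0305,-0.026,0]]'; python3 go.py .607 .2312 .0625 126.1
```

```text
t: 14.85
tcp_pos: [0.6067, 0.2312, 0.0637]
eef_rot: [-0.976, 2.984, -0.0]
force: [0.1, -0.3, -0.6]
opening: 0.655
gripper_force: 44.1
tcp [0.6067 0.2312 0.0637] tilt [ 1.6e-03  4.0e-04 -1.0e+00] yaw 126.21 t 14.85 q [ 0.24  0.57 -0.06  0.94  0.   -0.39]
shift [-0.0003 -0.0002  0.0012] roll 0.022 rows>= 0.02999960459867991 0.015053337739056032 tips 0.017
```

Next I'll seat it and release. After that I'll take a top view from above the core.

```bash
python3 -m handwheel '[[0,0,0,0.0012,0],[0,0,0,0.0012,0],[0,0,0,0.0012,0]]'; python3 -m handwheel '[[0.8,0,0,0.001,0],[0.8,0,0,0.001,0],[0.8,0,0,0.001,0],[0.9,0,0,0.001,0],[1,0,0,0.001,0],[1,0,0,-0.01,0],[1,0,0,-0.04,0],[1,0,0,-0.08,0],[1,0,0,-0.115,0],[1,0,0,-0.115,0]]';  python3 go.py .6447 -.2431 .16 126.1
```

```text
t: 15.1
tcp_pos: [0.6068, 0.2312, 0.0632]
eef_rot: [-0.976, 2.984, -0.001]
force: [-4.1, -1.1, 14.9]
opening: 0.66
gripper_force: 45.6
t: 15.93
tcp_pos: [0.6085, 0.2318, 0.1841]
eef_rot: [-0.974, 2.977, -0.001]
force: [1.0, -0.7, 0.0]
opening: 1.006
gripper_force: 0.0
tcp [0.6085 0.2318 0.1841] tilt [ 0.0093  0.0023 -1.    ] yaw 126.22 t 15.9333 q [ 0.24  0.5   0.15  1.21  0.   -0.39]
shift [ 0.2516 -0.4045  0.0234] roll 0.025 rows>= 11.43718404808205 0.01712469784345759 tips 0.017
```

```bash
python3 -m handwheel '[[1,0.018,-0.029,0,0],[1,0.036,-0.058,0,0],[1,0.055,-0.088,0,0],[1,0.073,-0.118,0,0],[1,0.092,-0.148,0,0],[1,0.11,-0.178,0,0],[1,0.129,-0.208,0,0],[1,0.148,-0.238,0,0],[1,0.166,-0.268,0,0],[1,0.185,-0.298,0,0],[1,0.204,-0.328,0,0],[1,0.222,-0.358,0,0],[1,0.241,-0.388,0,0],[1,0.25,-0.402,0,0],[1,0.2516,-0.4045,0,0],[1,0.2516,-0.4045,0,0],[1,0.2516,-0.4045,0.02,0],[1,0.2516,-0.4045,0.02,0],[1,0.2516,-0.4045,0.02,0]]'; python3 - <<'E'
from rig import vision
from fit import *
t=vision.snapshot("top"); s=vision.snapshot("scene"); pickle.dump((t,s),open("4.pkl","wb"))
cv2.imwrite("pics/p4.png",cv2.resize(np.hstack([s["img"][60:340,120:360],t["img"][80:360,100:340]]),(800,467))[:,:,::-1])
for v,n,c,z in((t,"SL top",(153,160),.08),):
    ct=crop(v,c,200,24)[0]; print(n,circ(v,ct,z),len(ct))
E
python3 go.py .6447 -.2431 .07 126.1
```

```text
t: 17.52
tcp_pos: [0.6418, -0.2421, 0.1562]
eef_rot: [0.978, -2.984, -0.002]
force: [0.4, 0.5, -0.3]
opening: 0.998
gripper_force: 0.0
SL top (array([0.6007017 , 0.21987724]), np.float64(0.04287598368539125), np.float64(0.0032663937230261314)) 781
tcp [ 0.6425 -0.2428  0.1573] tilt [ 4.e-04 -2.e-04 -1.e+00] yaw 126.28 t 17.6167 q [-0.48  0.58  0.22  1.21  0.   -1.11]
shift [-0.0016 -0.0015  0.0873] roll 0.036 rows>= 2.0935900619808607 0.025411920172346773 tips 0.017
```

View pics/p4.png

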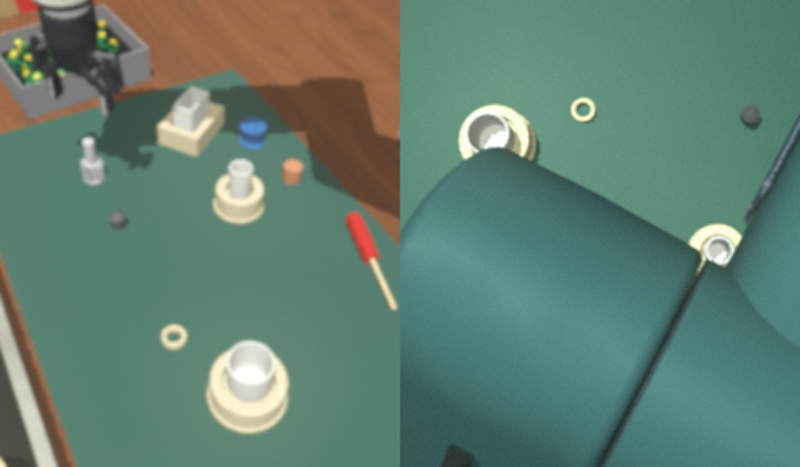

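All three shells are in their carriers; the large shell is upright at (250,370) in the left crop. The gripper is over the core, at (92,160) in that crop. I'll grasp the stem near its top.

```bash
python3 -m handwheel '[[1,-0.0015,-0.001,0.03,0],[1,-0.0015,-0.001,0.06,0],[1,-0.0015,-0.001,0.08,0],[1,-0.0015,-0.001,0.088,0],[1,-0.0015,-0.001,0.088,0],[0,-0.0015,-0.001,0.088,0],[0,-0.0015,-0.001,0.088,0],[0,-0.0015,-0.001,0.088,0],[0,-0.0015,-0.001,0.088,0],[0,-0.0015,-0.001,0.088,0],[0,-0.0015,-0.001,0.088,0],[0,-0.0015,-0.001,0.088,0],[0,-0.0015,-0.001,0.088,0],[0,-0.0015,-0.001,0.088,0],[0,-0.0015,-0.001,0.088,0],[0,-0.0015,-0.001,0.088,0],[0,-0.0015,-0.001,0.088,0]]' 50; python3 go.py .6447 -.2431 .19 126.1
```

```text
t: 19.03
tcp_pos: [0.6443, -0.2438, 0.0689]
eef_rot: [-0.976, 2.985, -0.001]
force: [-0.5, 0.1, 6.4]
opening: 0.194
gripper_force: 48.6
tcp [ 0.6443 -0.2438  0.0689] tilt [ 7.e-04 -4.e-04 -1.e+00] yaw 126.22 t 19.0333 q [-0.48  0.63  0.07  1.01  0.   -1.11]
shift [-0.0008  0.0002 -0.1211] roll 0.024 rows>= 2.904210287137672 0.016556346335783487 tips 0.017
```

```bash
python3 -m handwheel '[[0,0,0,-0.03,0],[0,0,0,-0.065,0],[0,0,0,-0.1,0],[0,0,0,-0.121,0],[0,0,0,-0.121,0],[0,0,0,-0.121,0]]'; python3 go.py .6067 .2312 .19 126.1
```

```text
t: 19.53
tcp_pos: [0.6444, -0.2439, 0.19]
eef_rot: [-0.976, 2.985, -0.002]
force: [-0.3, 0.7, -2.0]
opening: 0.19
gripper_force: 49.1
tcp [ 0.6444 -0.2439  0.19  ] tilt [ 1.5e-03 -9.0e-04 -1.0e+00] yaw 126.22 t 19.5333 q [-0.48  0.57  0.3   1.29 -0.   -1.11]
shift [-0.2503  0.4056 -0.0005] roll 0.023 rows>= 11.429504703928774 0.016233701616985438 tips 0.017
```

```bash
python3 -m handwheel '[[0,-0.01,0.016,0,0],[0,-0.026,0.042,0,0],[0,-0.044,0.071,0,0],[0,-0.062,0.1,0,0],[0,-0.08,0.13,0,0],[0,-0.098,0.159,0,0],[0,-0.116,0.188,0,0],[0,-0.134,0.217,0,0],[0,-0.152,0.246,0,0],[0,-0.17,0.275,0,0],[0,-0.188,0.305,0,0],[0,-0.206,0.334,0,0],[0,-0.224,0.363,0,0],[0,-0.24,0.389,0,0],[0,-0.248,0.402,0,0],[0,-0.2503,0.4056,0,0],[0,-0.2503,0.4056,0,0],[0,-0.2503,0.4056,0,0],[0,-0.2503,0.4056,0,0]]'; python3 - <<'E'
from rig import vision
from fit import *
t=vision.snapshot("top"); s=vision.snapshot("scene"); pickle.dump((t,s),open("5.pkl","wb"))
cv2.imwrite("pics/p5.png",cv2.resize(np.hstack([s["img"][140:340,180:360],t["img"][80:280,80:260]]),(800,444))[:,:,::-1])
E
python3 go.py .6067 .2312 .099 126.1
```

```text
t: 21.12
tcp_pos: [0.6065, 0.23, 0.1889]
eef_rot: [0.974, -2.986, 0.0]
force: [0.3, 0.2, -1.0]
opening: 0.197
gripper_force: 49.1
tcp [0.6066 0.2301 0.1892] tilt [-1.e-04 -2.e-04 -1.e+00] yaw 126.13 t 21.2167 q [ 0.24  0.5   0.16  1.24 -0.   -0.39]
shift [-0.0008  0.0008  0.0902] roll 0.006 rows>= 2.16351255396044 0.004300441907952973 tips 0.017
```

View pics/p5.png

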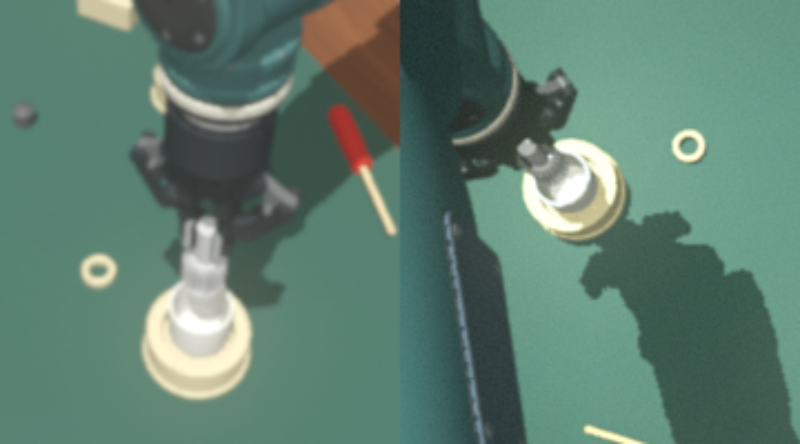

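The core hangs upright right above the large shell (left crop: stem (205,240), shell (200,320)). I'll lower it in stages and watch the force.

```bash
python3 -m handwheel '[[0,-0.0005,0.0005,0.02,0],[0,-0.0005,0.0005,0.04,0],[0,-0.0005,0.0005,0.052,0],[0,-0.0005,0.0005,0.06,0],[0,-0.0005,0.0005,0.068,0],[0,-0.0005,0.0005,0.075,0],[0,-0.0005,0.0005,0.081,0],[0,-0.0005,0.0005,0.085,0],[0,-0.0005,0.0005,0.088,0],[0,-0.0005,0.0005,0.088,0],[0,-0.0005,0.0005,0.088,0]]';python3 go.py .6067 .2312 .0985 126.1
```

```text
t: 22.13
tcp_pos: [0.6065, 0.2321, 0.1015]
eef_rot: [-0.976, 2.986, -0.0]
force: [-0.3, -0.0, -1.7]
opening: 0.193
gripper_force: 49.1
tcp [0.6065 0.2321 0.1015] tilt [ 2.e-04  0.e+00 -1.e+00] yaw 126.22 t 22.1333 q [ 0.24  0.55  0.    1.03 -0.   -0.39]
shift [ 0.0004 -0.0008  0.003 ] roll 0.024 rows>= 0.07477619147080332 0.016595415594445766 tips 0.017
```

```bash
python3 -m handwheel '[[0,0,0,0.001,0],[0,0,0,0.002,0],[0,0,0,0.003,0],[0,0,0,0.003,0],[0,0,0,0.003,0]]'
```

```text
t: 22.55
tcp_pos: [0.6067, 0.2323, 0.0989]
eef_rot: [-0.976, 2.985, -0.0]
force: [-1.1, -0.2, 5.0]
opening: 0.194
gripper_force: 49.9
```

Contact came at the expected height. I'll release gently, lift, back off and take a look.

```bash
python3 -m handwheel '[[0.3,0,0,0,0],[0.35,0,0,0,0],[0.45,0,0,0,0],[0.6,0,0,0,0],[0.8,0,0,0,0],[1,0,0,0,0],[1,0,0,0,0],[1,0,0,-0.02,0],[1,0,0,-0.05,0],[1,0,0,-0.085,0],[1,0,0,-0.12,0],[1,0.03,0,-0.14,0],[1,0.07,0,-0.15,0],[1,0.11,0,-0.15,0],[1,0.15,0,-0.15,0],[1,0.19,0,-0.15,0],[1,0.22,0,-0.15,0],[1,0.24,0,-0.15,0],[1,0.24,0,-0.15,0],[1,0.24,0,-0.15,0]]'; python3 - <<'E'
from rig import vision, monitor
from fit import *
t=vision.snapshot("top"); s=vision.snapshot("scene"); pickle.dump((t,s),open("6.pkl","wb"))
cv2.imwrite("pics/p6.png",cv2.resize(np.hstack([s["img"][100:340,180:400],t["img"][80:320,80:300]]),(800,436))[:,:,::-1])
cv2.imwrite("pics/p6b.png",cv2.resize(s["img"],(768,576))[:,:,::-1])
E
```

```text
t: 24.22
tcp_pos: [0.4125, 0.0899, 0.2488]
eef_rot: [-0.974, 2.985, -0.0]
force: [0.4, -0.6, -0.1]
opening: 1.001
gripper_force: 0.0
```

View pics/p6.png

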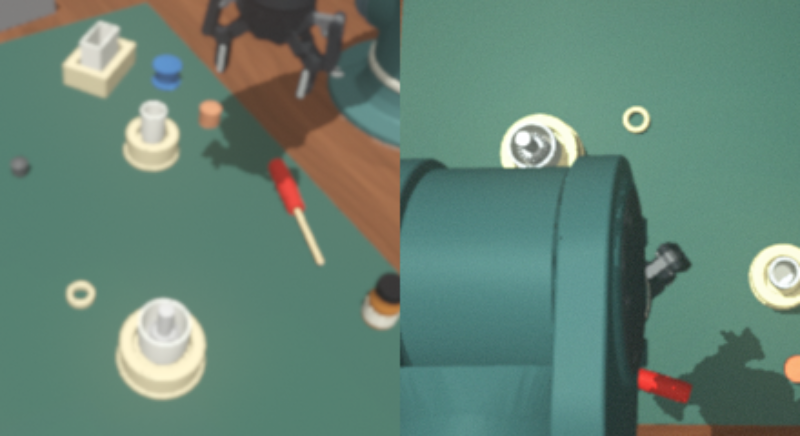

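View pics/p6b.png

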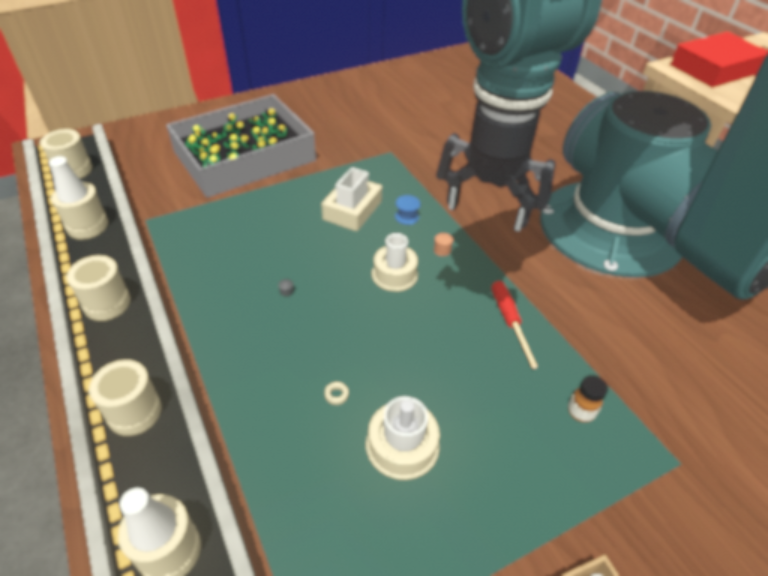

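All three shells stand in their pockets: large (405,425), small (396,250) and oblong (351,187). The core stands in the large shell, stem up at (406,410), and the arm is clear of everything.

```bash
python3 -c "
from rig import workorder; print(workorder.hand_in())"
```

```text
the job is handed in; nothing more can be done
None
```

I handed the job in at about 24 s of the 102 s limit: the last pictures show all three shells upright in their matching carriers and the core standing stem up in the large shell; no verdict came back.

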